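# Put the pantry things back in their fitted holders

## Task

Put the two amber jars, the closed square chutney pot and the steel tongs back in the pale wooden holders that fit them on the teak shelf: the larger jar in the larger round holder, the smaller jar in the smaller round one, the pot in the square one and the tongs in the long one. Each must end flat on the floor of its holder inside the rim, the jars and pot upright and the tongs lying along the holder (either way round); set them down without dropping or tipping them, leave the small steel bowl where it stands, and let go of everything.

Things in the scene. Friction and masses are not known exactly. Their poses are not given: they have to be found in the camera images.
- jar_large: The larger amber glass jar with aluminium screw cap, closed and rigid: round, glass body 62 mm diameter with upright sides to 78 mm height, cap 54 mm diameter, 100 mm tall in all, about 0.34 kg. Loose, standing. Origin: centre of the underside, z up.
- jar_small: The smaller amber glass jar with aluminium screw cap, closed and rigid: round, glass body 40 mm diameter with upright sides to 53 mm height, cap 34 mm diameter, 75 mm tall in all, about 0.14 kg. Loose, standing. Origin: centre of the underside, z up.
- chutney_pot: Closed square chutney pot, white ceramic with a terracotta lid fixed to it: body 50 x 50 mm, upright sides to 42 mm height, lid 46 mm square to 50 mm, small knob (14 mm diameter) to 62 mm, about 0.2 kg. Loose, standing. Origin: centre of the underside, x and y square to its sides, z up.
- tongs: Small steel serving tongs, rigid, closed and lying on their side: 125 mm long (x), 28 mm wide (y) over the two parallel arms, 18 mm tall, about 0.07 kg; take them across the width (y) near the middle. Loose. Origin: middle of length and width, at the underside, x along the length (the joined end is at -x), z up.
- holder_large: Larger round wooden holder, for the larger jar: 90 mm outer diameter, 78 mm inside the rim. Fixed to the shelf. All four holders are pale wood with a flat floor 4 mm above the shelf and a 6 mm thick rim whose top is 10 mm above the shelf (6 mm above the floor). Origin: centre of the underside, on the shelf, z up.
- holder_small: Smaller round wooden holder, for the smaller jar: 68 mm outer diameter, 56 mm inside the rim. Fixed to the shelf. All four holders are pale wood with a flat floor 4 mm above the shelf and a 6 mm thick rim whose top is 10 mm above the shelf (6 mm above the floor). Origin: centre of the underside, on the shelf, z up.
- holder_square: Square wooden holder, for the chutney pot: 78 x 78 mm outside, 66 x 66 mm inside the rim, x and y square to its sides. Fixed to the shelf. All four holders are pale wood with a flat floor 4 mm above the shelf and a 6 mm thick rim whose top is 10 mm above the shelf (6 mm above the floor). Origin: centre of the underside, on the shelf, z up.
- holder_long: Long wooden holder, for the tongs: 153 x 56 mm outside, 141 x 44 mm inside the rim, x along its length. The tongs may lie in it either way round. Fixed to the shelf. All four holders are pale wood with a flat floor 4 mm above the shelf and a 6 mm thick rim whose top is 10 mm above the shelf (6 mm above the floor). Origin: centre of the underside, on the shelf, z up.
- katori: Small open steel bowl, 76 mm across the rim, 34 mm tall, standing among the things; not part of the job, to be left where it is. Loose. Origin: centre of the underside, z up.
Mind the look-alikes: they are no part of the job. What is shaped like the jar_large but black or purple is not meant.

How it is judged (in metres and radians):
At the end, for the whole second after the job is handed in: Each of the four things lies flat (within 0.06 rad) on the floor of its own holder, inside the rim: underside less than 7 mm above the shelf, centre within 12 mm of the holder's centre (tongs 15 mm, and along the holder within 0.2 rad), at rest and released (horizontal distance between jar_large and holder_large below 0.012 m and z of jar_large in the frame of holder_large below 0.007 m and angle between each of jar_large, jar_small, chutney_pot, tongs's own z axis and vertical below 0.06 rad and linear speed of each of jar_large, jar_small, chutney_pot, tongs below 0.02 m/s and contact force between the fingers and jar_large below 0.1 N and horizontal distance between jar_small and holder_small below 0.012 m and z of jar_small in the frame of holder_small below 0.007 m and contact force between the fingers and jar_small below 0.1 N and horizontal distance between chutney_pot and holder_square below 0.012 m and z of chutney_pot in the frame of holder_square below 0.007 m and contact force between the fingers and chutney_pot below 0.1 N and horizontal distance between tongs and holder_long below 0.015 m and z of tongs in the frame of holder_long below 0.007 m and contact force between the fingers and tongs below 0.1 N and angle between the x axis of tongs and the x axis of holder_long, either way round below 0.2 rad); the robot touches nothing.
It fails at once if a jar, the pot or the tongs is dropped from well above the surface (more than about 40 mm) ((contact force between the fingers and jar_large below 0.5 N and height (world z) of jar_large above 0.025 m and linear speed of jar_large above 0.45 m/s) or (contact force between the fingers and jar_small below 0.5 N and height (world z) of jar_small above 0.025 m and linear speed of jar_small above 0.45 m/s) or (contact force between the fingers and chutney_pot below 0.5 N and height (world z) of chutney_pot above 0.025 m and linear speed of chutney_pot above 0.45 m/s) or (contact force between the fingers and tongs below 0.5 N and height (world z) of tongs above 0.025 m and linear speed of tongs above 0.45 m/s)).
It fails at once if a jar, the pot or the tongs is tipped over (angle between any of jar_large, jar_small, chutney_pot, tongs's own z axis and vertical above 0.7 rad).
It fails at once if the steel bowl is shifted by more than 30 mm (distance of katori from where it was at the start of the episode above 0.03 m).
It also fails if it takes over 117 s, if anything falls off the work surface, if the arm or the gripper's body presses on something with over 40 N, if the wrist force passes 120 N, or if a joint passes its speed limit or range.

## Robot

A 7-joint arm with a two-finger parallel gripper is mounted at the origin on the work surface. World frame = base frame: x ahead of the robot, y to its left, z up, the work surface at z = 0. Lengths are in mm, angles in rad, forces in N, time in s.
With the tool pointing down it reaches from about 400 to 850 mm from the base axis. Payload 6.9 kg.
Tool frame: the origin (TCP) lies midway between the tips of the shut fingers; the grasp point (between the pads) lies 19 mm behind it (grip_depth is the distance from the TCP to the grasp point, in mm); z points along the fingers, y is the line along which they close (so a half turn about z gives the same grasp; the last joint's range is limited). The gripper opens to 85 mm and grips with 20 to 120 N. Pads are 22 mm wide; open, the fingers measure 114 mm over their backs; the gripper's body (76 mm by 85 mm) begins 54 mm behind the grasp point. The pads swing forward as they close: fully open they stand 13 mm farther back than shut.
Start: joints at [1.248, 0.507, -0.238, 1.5, 0.126, 1.149, -0.155], TCP at [259.264, -568.677, 231.275] pointing down, gripper open.
Joint ranges: [-3.08, 3.08], [-0.24, 2.05], [-1.43, 1.35], [0, 2.5], [-1.52, 4.66], [0.17, 1.96], [-2.89, 2.89]. Speed limits (rad/s): [2.39, 2.39, 3.14, 3.14, 3.14, 3.14, 3.14].

## Interface

Orientations are given as a unit quaternion [w, x, y, z].
In Python, from rig import * gives the robot as it stands.
- The arm moves only by the tool jog_arm, never from a script. Its arguments are lists of equal length, an entry for each row: "dp": the shift along the tool's x, y, z in m, a list of three; "roll": the turn about the tool's z in rad. In form: {"dp": [[x, y, z], ...], "roll": [roll, ...]}. A call has 1 to 10 rows; each row shifts and turns the commanded pose from where the row before left it, along the tool's axes as they then stand; what a row does not reach is not made up. A row lasts 1/10 s, in which the tool goes at most 50 mm and 8.59 degrees, less where a joint would pass 70% of its speed; a pose out of reach is approached as far as the arm can. A call is refused whole if a number of a shift passes 0.05 or a number of a turn 0.15, either way. A call with a gripper value outside its range is refused whole. "gripper" is the closure, from 0 (fully open) to 1 (shut), set as the call begins (left out, the last holds). The fingers move at their own pace and stop on an object; "force" is the grip in N (left out, the last holds). Time passes only in rows, so rows that do not move let the fingers close. It gives the time, the measured TCP pose, the force, the opening and the grip force at its end, in the units of the state.
- get_state(): the state, without advancing time (a new reading comes with each control period).
- get_image(name): name is "side" or "top" or "wrist"; returns a dict with "pixels" (420x560x3 uint8, blue, green, red), "fx", "fy", "cx", "cy" (pixels), "R" (3x3) and "t" (3): a world point X has camera coordinates R X + t; the wrist camera has in their place "T_tool_cam" (4x4, takes a point from camera to tool coordinates, whose origin is the TCP and whose axes are the flange's). Camera axes: x right, y down, z forward; pixel columns grow to the right and rows downward; lengths in mm; the calibration is good to about 2 mm. A picture is of the moment at which its call begins: read the wrist's pose just before it. There is no depth.
- finish_job(): hands the job in; it is judged then, once.
Trained networks look in a picture, given as the dict that the camera call returned (one of the last four; its "shot" number tells which), for a name from the list of things; names that differ only in an ending like _2 or _b are one class to them, and where a whole thing is asked for, a point or a joint stands for the part that bears it (a point fixed in the world has none). Each returns a list of dicts, best first, with "p" (0 to 1); they miss things now and then, are a little off and sometimes report something else, mostly with a low value. They report only what shows in the picture. A call takes as long as a camera call. They do not tell look-alikes from the thing itself.
- spot_in(target, picture): "extent" ([left, top, right, bottom] in pixels, round what is visible of it).
The state is a dict: "t": time; "joint_positions": joint angles; "joint_vel": joint speeds; "joint_torque": joint torques, N m; "tool_pos": TCP position; "tool_rot": TCP orientation; "ft_force": force on the tool from outside, world axes, zero at the start; "wrist_torque": the same for the moment, N m; "width": finger opening in mm; "grip_force": force on a finger pad.
Only numpy, scipy, OpenCV 4.12 (cv2) and the standard library are available. Lean on these libraries where they do the work, as an engineer would, in place of code of your own. Each camera call takes 0.05 s, during which the arm holds its last target. There are 200 camera calls.

## Working session

There is one attempt and no reset: what is moved stays moved. The work goes in short steps, Python scripts to look and compute and a tool call to move; the robot and the scene stay as the last step left them, time stands still between calls to the robot, and variables do not carry over. Pictures are saved under pics/ and viewed, at most 14 in all, crops included, and the job is handed in when it is done.

Besides the shell and the picture viewer there is one more tool, called after "Request:" as name([rows], argument=value, ...), one row to a line, values as JSON. jog_arm: Moves the arm, as the interface text tells. Its arguments: {"type":"object","properties":{"dp":{"type":"array"},"roll":{"type":"array"},"gripper":{"type":"number"},"force":{"type":"number"}},"required":["dp","roll"]}

```bash
mkdir -p pics; ls
python3 - <<'E'
from rig import *
import cv2
s=get_state();print({k:s[k] for k in("t","tool_pos","tool_rot","width")})
for n in("top","side"):
    p=get_image(n);cv2.imwrite(f"pics/{n}0.png",p["pixels"]);print(n,p["fx"],p["fy"],p["cx"],p["cy"],p["R"],p["t"])
    for k in("jar_large","jar_small","chutney_pot","tongs","holder_large","holder_small","holder_square","holder_long","katori"):
        print(k,[(([round(v) for v in d["extent"]]),round(d["p"],2)) for d in spot_in(k,p)])
E
```

```text
pics
{'t': 0.0, 'tool_pos': array([ 259.01902881, -568.26141012,  230.44117806]), 'tool_rot': array([-8.46994624e-04,  9.77209703e-01,  2.12274441e-01, -2.00962061e-04]), 'width': 85.57320386457818}
top 473.96110212749426 473.96110212749426 276.238711684873 207.05713409282893 [[ 0.01076247 -0.9998195  -0.01565652]
 [-0.99278282 -0.00881384 -0.1196018 ]
 [ 0.11944222  0.01683074 -0.99269849]] [   6.85330248  519.72547321 1117.49820067]
jar_large [([297, 264, 323, 291], 0.8), ([334, 220, 362, 247], 0.56), ([351, 269, 384, 294], 0.56)]
jar_small [([228, 140, 261, 170], 0.67), ([200, 214, 220, 232], 0.66)]
chutney_pot [([278, 220, 298, 241], 0.56)]
tongs [([392, 209, 422, 255], 0.97)]
holder_large []
holder_small [([302, 149, 329, 176], 0.96)]
holder_square [([228, 139, 261, 173], 0.57)]
holder_long [([356, 132, 394, 198], 0.69), ([394, 208, 420, 257], 0.37), ([304, 148, 330, 175], 0.28)]
katori [([132, 216, 165, 247], 0.91)]
side 414.82412411168673 414.82412411168673 282.9754551961069 210.51945007523256 [[-0.83757952 -0.54591132 -0.02100895]
 [-0.35828264  0.57792312 -0.73323831]
 [ 0.41242465 -0.60661825 -0.67964712]] [403.82038371 197.66591853 725.4298531 ]
jar_large [([314, 148, 339, 198], 0.92), ([332, 184, 364, 238], 0.56)]
jar_small [([223, 244, 245, 283], 0.83)]
chutney_pot [([280, 201, 306, 231], 0.73)]
tongs [([331, 140, 366, 166], 0.89), ([222, 244, 246, 280], 0.68)]
holder_large [([125, 243, 172, 280], 0.67)]
holder_small [([233, 169, 260, 189], 0.97)]
holder_square [([174, 202, 222, 239], 0.98), ([329, 140, 370, 168], 0.59)]
holder_long [([257, 137, 308, 164], 0.95), ([223, 243, 247, 281], 0.45)]
katori [([164, 310, 207, 355], 0.61)]
```

Run:
```python
import cv2
a=cv2.imread("pics/top0.png")[110:310,110:450];b=cv2.imread("pics/side0.png")[120:380,90:410]
cv2.imwrite("pics/top0c.png",cv2.resize(a,(800,470),interpolation=cv2.INTER_CUBIC))
cv2.imwrite("pics/side0c.png",cv2.resize(b,(738,600),interpolation=cv2.INTER_CUBIC))
```

```text
(no output)
```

View pics/top0c.png

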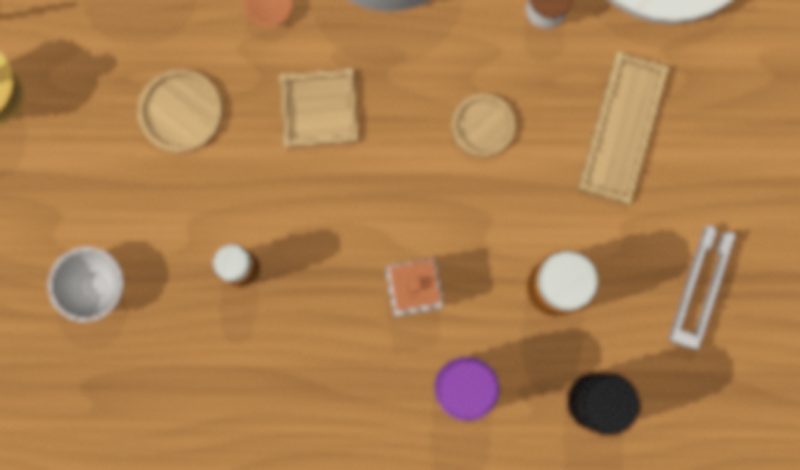

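View pics/side0c.png

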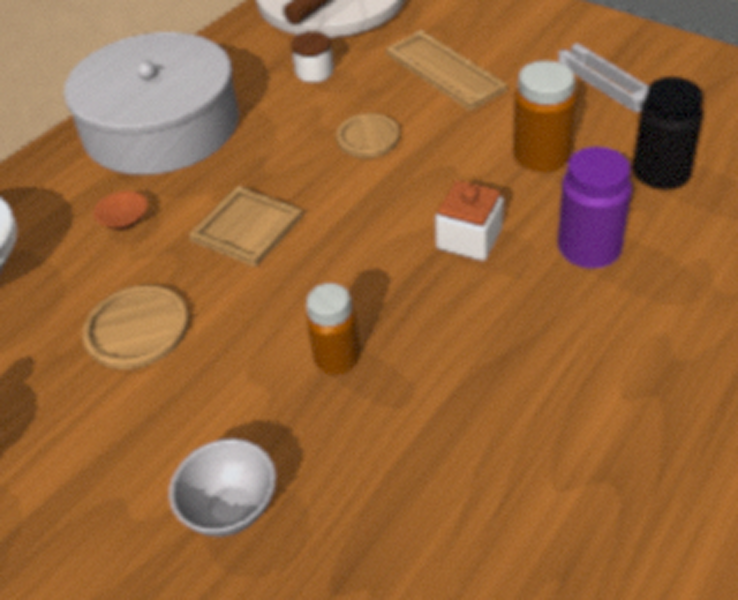

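The top view has three jar-like shapes: amber with a white cap at (351,229), purple at (308,275) and black at (367,281). By the description, the large jar is the amber one at (351,229). The small amber jar is at (209,222), the pot at (286,232), the tongs at (409,232) and the bowl at (146,231). The holders are at (187,157) large round, (246,156) square, (316,163) small round and (375,165) long.

```bash
cat > h.py <<'E'
from rig import *
import numpy as np, cv2
from scipy.spatial.transform import Rotation as Ro
def cam(p,s=None):
    """K, R, t (world->camera)"""
    K=np.array([[p["fx"],0,p["cx"]],[0,p["fy"],p["cy"]],[0,0,1]])
    if "R" in p: return K,np.array(p["R"]),np.array(p["t"]).ravel()
    w,x,y,z=s["tool_rot"];T=np.eye(4);T[:3,:3]=Ro.from_quat([x,y,z,w]).as_matrix();T[:3,3]=s["tool_pos"]
    M=np.linalg.inv(T@np.array(p["T_tool_cam"]));return K,M[:3,:3],M[:3,3]
def onz(c,uv,z):
    K,R,t=c;d=R.T@np.linalg.solve(K,[*uv,1]);o=-R.T@t
    return o+d*(z-o[2])/d[2]
def tri(cs,uvs):
    P=[c[0]@np.c_[c[1],c[2]] for c in cs]
    X=cv2.triangulatePoints(P[0],P[1],np.array(uvs[0],float),np.array(uvs[1],float)).ravel();return X[:3]/X[3]
def proj(c,X): v=c[0]@(c[1]@np.asarray(X)+c[2]);return v[:2]/v[2]
def yaw(s):
    w,x,y,z=s["tool_rot"];m=Ro.from_quat([x,y,z,w]).as_matrix();return np.arctan2(m[1,1],m[0,1])  # heading of the tool y axis
E
python3 - <<'E'
from h import *
a=cam(get_image("top"));b=cam(get_image("side"))
f=lambda u,v:(110+u/2.353,110+v/2.35); g=lambda u,v:(90+u/2.306,120+v/2.308)
D=dict(jarL_cap=((568,280),(548,76)),jarS_cap=((232,263),(329,297)),pot_lid=((413,286),(472,203)),knob=((425,283),(471,190)),
 HL=((181,110),(136,326)),HSq=((320,108),(247,224)),HS=((485,125),(368,135)),Hlong=((625,128),(446,69)),tongs=((704,288),(604,76)),katori=((86,284),(223,480)),purple=((467,388),(598,167)),black=((605,403),(672,95)))
for k,(u,v) in D.items():
    print(k,tri((a,b),(f(*u),g(*v))).round(), onz(a,f(*u),10).round())
for k,(p,q) in dict(long=((596,192),(654,64)),tongs=((684,338),(722,238)),potL=((397,314),(388,264)),potB=((397,314),(442,307)),sq=((286,145),(357,140)),sq2=((286,145),(281,76))).items():
    d=(onz(a,f(*q),10)-onz(a,f(*p),10))[:2];print(k,np.arctan2(d[1],d[0]).round(3),np.linalg.norm(d))
s=get_state();print(yaw(s)); p=get_image("wrist");print(p["T_tool_cam"],p["fx"],p["cx"],p["cy"])
E
```

```text
jarL_cap [ 463. -160.   97.] [ 469. -172.   10.]
jarS_cap [480. 170.  72.] [484. 179.  10.]
pot_lid [459. -11.  44.] [462. -11.  10.]
knob [464. -22.  50.] [465. -24.  10.]
HL [650. 241.  -0.] [647. 238.  10.]
HSq [653.  91.   2.] [650.  89.  10.]
HS [636. -86.   0.] [633. -86.  10.]
Hlong [ 634. -236.   -1.] [ 631. -234.   10.]
tongs [ 464. -314.    4.] [ 462. -313.   10.]
katori [460. 326.  33.] [460. 331.  10.]
purple [359. -63.  95.] [357. -68.  10.]
black [ 346. -194.   97.] [ 343. -209.   10.]
long -0.428 152.14105033886673
tongs -0.379 112.40484242210799
potL 0.188 53.06237448409886
potB -1.407 47.34637069518843
sq -1.492 75.48776381807286
sq2 0.093 75.30256131037838
-1.1430463019693247
[[-9.25299304e-04 -9.55204131e-01 -2.95946299e-01  7.63469584e+01]
 [ 9.99999214e-01 -1.13440152e-03  5.34848541e-04 -6.12400860e-01]
 [-8.46611468e-04 -2.95945571e-01  9.55204430e-01 -1.43598086e+02]
 [ 0.00000000e+00  0.00000000e+00  0.00000000e+00  1.00000000e+00]] 304.6354208013968 280.03323241196136 211.640035279229
```

Request:
jog_arm([
  [0.038, -0.017, 0],
  [0.038, -0.017, 0],
  [0.038, -0.017, 0],
  [0.038, -0.017, 0],
  [0.038, -0.017, 0],
  [0.038, -0.017, 0],
  [0.038, -0.017, 0],
  [0.038, -0.017, 0],
  [0.038, -0.017, 0],
  [0.038, -0.017, 0],
], roll=[0, 0, 0, 0, 0, 0, 0, 0, 0, 0])

```text
t: 2.15
tool_pos: [535.5, -255.0, 231.4]
tool_rot: [0.0, 0.977, 0.212, 0.0]
ft_force: [0.8, -0.8, -0.1]
width: 85.5
grip_force: 0.0
```

Request:
jog_arm([
  [0, 0, 0],
  [0, 0, 0],
  [0, 0, 0],
  [0, 0, 0],
  [0, 0, 0],
  [0, 0, 0],
  [0, 0, 0],
  [0, 0, 0],
], roll=[0.13, 0.13, 0.13, 0.13, 0.13, 0.13, 0, 0])

```text
t: 2.95
tool_pos: [534.6, -256.2, 231.3]
tool_rot: [0.0, 0.985, -0.173, 0.0]
ft_force: [-0.7, -0.5, 0.7]
width: 85.4
grip_force: 0.0
```

Run:
```python
from h import *
s=get_state();p=get_image("wrist");cv2.imwrite("pics/w1.png",p["pixels"]);np.savez("w1.npz",**{k:p[k] for k in("fx","fy","cx","cy","T_tool_cam")},tool_pos=s["tool_pos"],tool_rot=s["tool_rot"])
print(s["t"],s["tool_pos"],yaw(s),s["joint_positions"].round(2) if hasattr(s["joint_positions"],'round') else s["joint_positions"])
c=cam(p,s)
for k,X in dict(jarL=(463,-160,97),tongs=(464,-314,10),long=(634,-236,5),HS=(636,-86,5),pot=(459,-11,45)).items(): print(k,proj(c,X).round())
```

```text
2.95 [ 534.57822704 -256.20449026  231.3347472 ] -1.9189975533124348 [ 0.47  0.45 -0.11  1.59  0.05  1.1  -1.56]
jarL [218. 294.]
tongs [343. 219.]
long [235. 108.]
HS [118. 151.]
pot [118. 309.]
```

View pics/w1.png

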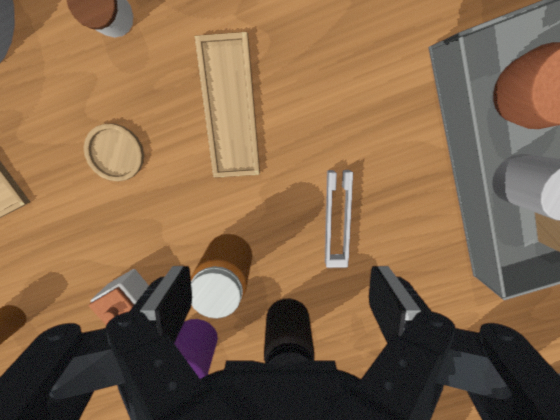

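The wrist view shows the amber jar with the white cap at (217,292), so the choice holds. Purple is at (197,345), black at (289,325), the tongs run from (341,172) to (337,268), and the long holder has corners (197,38), (246,33), (258,174) and (214,177). A grey tray stands on the right from column 435.

Run:
```python
from h import *
w=np.load("w1.npz");c=cam(w,w)
im=cv2.imread("pics/w1.png").astype(int);hsv=cv2.cvtColor(im.astype(np.uint8),cv2.COLOR_BGR2HSV)
# tongs: grey (low saturation) pixels near
m=(hsv[...,1]<70)&(hsv[...,2]>90);n=np.zeros_like(m);n[160:280,315:365]=m[160:280,315:365]
ys,xs=np.nonzero(n);r=cv2.minAreaRect(np.c_[xs,ys].astype(np.float32));B=cv2.boxPoints(r);print(r,len(xs))
W=np.array([onz(c,q,16) for q in B])[:,:2];print("tongs z16",W.round(),W.mean(0).round(1),np.linalg.norm(np.diff(W,axis=0),axis=1))
e=W[1]-W[0];f=W[2]-W[1];l=e if np.hypot(*e)>np.hypot(*f) else f;print("ang",np.arctan2(l[1],l[0]))
# long holder by corners
H=np.array([onz(c,q,10) for q in((197,38),(246,33),(258,174),(214,177))])[:,:2]
print("long",H.round(),H.mean(0).round(1));v=(H[0]+H[1]-H[2]-H[3])/2;print(np.hypot(*v),np.arctan2(v[1],v[0]))
# heights: tri top vs wrist of tongs/holder centres
a=cam(get_image("top"))
print(tri((a,c),((409.2,232.5),B.mean(0))).round(1),tri((a,c),((375.6,164.5),(228.5,105.5))).round(1))
print("HS",onz(c,(114,152),10).round(1),"jarLcap",tri((a,c),((351.3,229.2),(217,293))).round(1))
s=get_state();print(s["tool_pos"],yaw(s))
```

```text
((337.8802185058594, 218.49520874023438), (25.53957748413086, 97.80180358886719), 2.2906100749969482) 1464
tongs z16 [[ 411. -270.]
 [ 532. -314.]
 [ 521. -342.]
 [ 399. -301.]] [ 465.7 -306.8] [128.12709936  30.28397616 128.45677564]
ang -0.34336006221387994
long [[ 712. -226.]
 [ 699. -277.]
 [ 554. -234.]
 [ 569. -183.]] [ 633.4 -229.7]
150.62408968100272 -0.28921946336831195
[ 463.3 -312.3    6.9] [ 633.4 -233.     9.6]
HS [636.5 -83.5  10. ] jarLcap [ 463.  -159.8   95.5]
[ 534.52685993 -256.28726909  231.30627292] -1.919972135548643
```

Request:
jog_arm([
  [-0.008, 0.0122, 0.027],
  [-0.008, 0.0122, 0.028],
  [-0.008, 0.0122, 0.028],
  [-0.008, 0.0122, 0.028],
  [-0.008, 0.0122, 0.028],
  [-0.0073, 0.0122, 0.028],
  [0, 0, 0],
  [0, 0, 0],
], roll=[0, 0, 0, 0, 0, 0, 0, 0], gripper=0.3)

```text
t: 3.85
tool_pos: [465.2, -308.6, 64.6]
tool_rot: [-0.0, 0.985, -0.175, -0.0]
ft_force: [0.7, 0.4, 1.2]
width: 59.8
grip_force: 0.0
```

Run:
```python
from h import *
s=get_state();p=get_image("wrist");cv2.imwrite("pics/w2.png",p["pixels"]);print(s["tool_pos"],yaw(s),s["width"])
c=cam(p,s);print([proj(c,X).round() for X in((465,-309,14),(*s["tool_pos"][:2],14))])
```

```text
[ 465.21765938 -308.63825044   64.6092381 ] -1.922480197251153 59.774242506057185
[array([282., 234.]), array([281., 234.])]
```

View pics/w2.png

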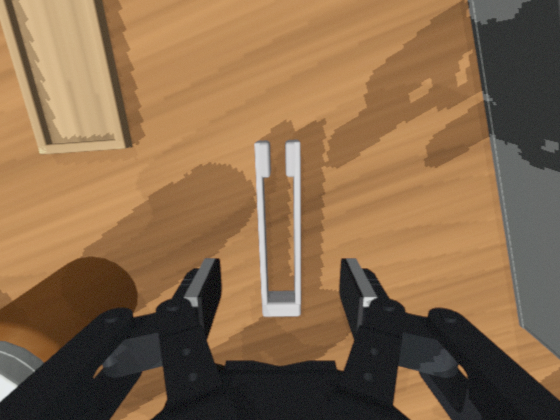

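The tongs run from (278,143) to (282,305), centred between the pads at column 280. The large holder's near edge is not in the way.

Request:
jog_arm([
  [0, 0, 0.015],
  [0, 0, 0.015],
  [0, 0, 0.013],
  [0, 0, 0.01],
  [0, 0, 0.005],
  [0, 0, 0],
  [0, 0, 0],
], roll=[0, 0, 0, 0, 0, 0, 0])

```text
t: 4.6
tool_pos: [465.1, -308.8, 6.6]
tool_rot: [0.0, 0.985, -0.175, 0.0]
ft_force: [-1.3, 0.9, 0.4]
width: 59.7
grip_force: 0.0
```

Request:
jog_arm([
  [0, 0, 0],
  [0, 0, 0],
  [0, 0, 0],
  [0, 0, 0],
  [0, 0, 0],
  [0, 0, 0],
  [0, 0, 0],
], roll=[0, 0, 0, 0, 0, 0, 0], gripper=1, force=40)

```text
t: 5.3
tool_pos: [465.1, -309.0, 6.9]
tool_rot: [0.0, 0.985, -0.175, 0.0]
ft_force: [0.2, 0.6, 5.5]
width: 26.9
grip_force: 39.9
```

Request:
jog_arm([
  [0, 0, -0.01],
  [0, 0, -0.02],
  [0, 0, -0.02],
  [0, 0, -0.02],
  [0, 0, 0],
  [0, 0, 0],
], roll=[0, 0, 0, 0, 0, 0])

```text
t: 5.9
tool_pos: [464.9, -308.8, 76.6]
tool_rot: [0.0, 0.985, -0.175, 0.0]
ft_force: [-0.0, -0.1, -1.1]
width: 27.1
grip_force: 39.5
```

Request:
jog_arm([
  [0.022, -0.022, 0],
  [0.022, -0.022, 0],
  [0.022, -0.022, 0],
  [0.022, -0.022, 0],
  [0.022, -0.022, 0],
  [0.0217, -0.021, 0],
  [0, 0, 0],
  [0, 0, 0],
], roll=[0, 0, 0, 0, 0, 0, -0.05, 0])

```text
t: 6.7
tool_pos: [633.4, -229.9, 74.3]
tool_rot: [-0.0, 0.989, -0.149, -0.001]
ft_force: [-0.5, -1.6, -1.9]
width: 27.2
grip_force: 39.5
```

Run:
```python
from h import *
s=get_state();p=get_image("wrist");cv2.imwrite("pics/w3.png",p["pixels"]);print(s["tool_pos"],yaw(s),s["width"])
np.savez("w3.npz",**{k:p[k] for k in("fx","fy","cx","cy","T_tool_cam")},tool_pos=s["tool_pos"],tool_rot=s["tool_rot"])
```

```text
[ 633.42682358 -229.94355531   74.3312936 ] -1.870508048321379 27.153112920453808
```

View pics/w3.png

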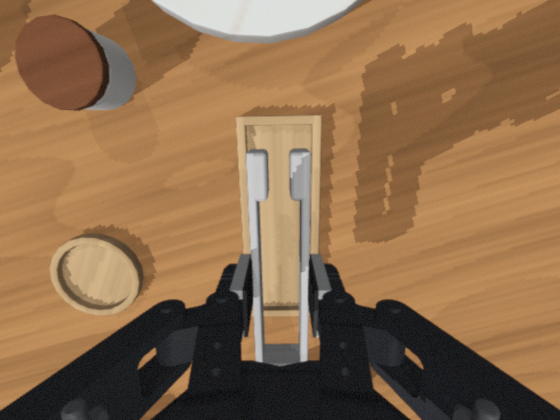

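The tongs are held level, with the far end at (279,150). The long holder shows corners (237,118), (321,116) and a near edge at about row 313.

Run:
```python
from h import *
w=np.load("w3.npz");c=cam(w,w);tp=w["tool_pos"]
A=onz(c,(279,117),10)[:2];Bn=onz(c,(283,314),10)[:2];print("holder",A,Bn,(A+Bn)/2,np.hypot(*(A-Bn)),np.arctan2(*(A-Bn)[::-1]))
for z in(80,85): 
  E1=onz(c,(279,150),z)[:2];N=onz(c,(283,345),z)[:2];d=(E1-N)/np.hypot(*(E1-N))
  print(z,"tongs far",E1,"centre",E1-62.5*d,"ang",np.arctan2(d[1],d[0]))
```

```text
holder [ 706.34165293 -250.88358363] [ 562.01865601 -209.32210013] [ 634.18015447 -230.10284188] 150.18816315290164 -0.2803889409509301
80 tongs far [ 692.97420321 -246.9768289 ] centre [ 632.92265337 -229.65454955] ang -0.280833372382474
85 tongs far [ 693.46352505 -247.14710875] centre [ 633.41197521 -229.8248294 ] ang -0.2808333723824744
```

Request:
jog_arm([
  [0, 0, 0.017],
  [0, 0, 0.017],
  [0, 0, 0.014],
  [0, 0, 0.009],
  [0, 0, 0.005],
  [0, 0, 0],
  [0, 0, 0],
], roll=[0, 0, 0, 0, 0, 0, 0])

```text
t: 7.45
tool_pos: [634.0, -231.4, 14.7]
tool_rot: [0.0, 0.989, -0.151, 0.0]
ft_force: [0.1, 0.4, -0.7]
width: 26.8
grip_force: 39.5
```

Request:
jog_arm([
  [0, 0, 0.0025],
  [0, 0, 0],
  [0, 0, 0],
], roll=[0, 0, 0])

```text
t: 7.75
tool_pos: [633.8, -231.2, 12.1]
tool_rot: [0.0, 0.989, -0.151, 0.0]
ft_force: [-0.3, -0.4, -0.9]
width: 26.7
grip_force: 39.5
```

Request:
jog_arm([
  [0, 0, 0],
  [0, 0, 0],
  [0, 0, 0],
  [0, 0, 0],
  [0, 0, 0],
  [0, 0, -0.02],
  [0, 0, -0.04],
  [0, 0, -0.05],
  [0, 0, -0.05],
  [0, 0, 0],
], roll=[0, 0, 0, 0, 0, 0, 0, 0, 0, 0], gripper=0.3)

```text
t: 8.75
tool_pos: [637.5, -232.5, 180.1]
tool_rot: [0.001, 0.989, -0.151, 0.007]
ft_force: [0.9, -0.9, -0.2]
width: 59.7
grip_force: 0.0
```

Run:
```python
from h import *
s=get_state();p=get_image("wrist");cv2.imwrite("pics/w4.png",p["pixels"]);print(s["t"],s["tool_pos"],yaw(s),s["width"])
np.savez("w4.npz",**{k:p[k] for k in("fx","fy","cx","cy","T_tool_cam")},tool_pos=s["tool_pos"],tool_rot=s["tool_rot"])
```

```text
8.75 [ 637.45419716 -232.47228873  180.09213288] -1.873405789458323 59.67120054064692
```

View pics/w4.png

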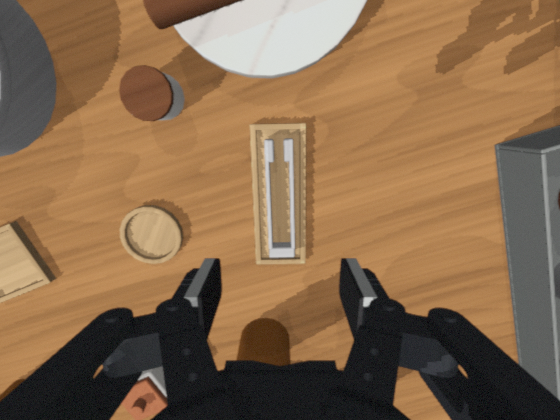

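The tongs lie inside the long holder's rim, from (278,140) to (283,256). The small holder is at (151,234). Next is the large amber jar.

Request:
jog_arm([
  [-0.031, -0.003, 0],
  [-0.031, -0.003, 0],
  [-0.031, -0.003, 0],
  [-0.031, -0.003, 0],
  [-0.032, -0.003, 0],
  [-0.032, -0.002, 0],
  [0, 0, 0],
  [0, 0, 0],
], roll=[0, 0, 0, 0, 0, 0, 0, 0], gripper=0)

```text
t: 9.6
tool_pos: [458.8, -158.9, 171.4]
tool_rot: [-0.0, 0.989, -0.15, -0.0]
ft_force: [0.5, -0.1, 0.3]
width: 85.4
grip_force: 0.0
```

```bash
cat > cap.py <<'E'
from h import *
import sys
s=get_state();p=get_image("wrist");cv2.imwrite(f"pics/{sys.argv[1]}.png",p["pixels"]);c=cam(p,s);z=float(sys.argv[2])
print(s["t"],s["tool_pos"].round(1),yaw(s).round(3),s["width"])
print("expect",proj(c,[float(sys.argv[3]),float(sys.argv[4]),z]).round())
h=cv2.cvtColor(p["pixels"],cv2.COLOR_BGR2HSV)
m=((h[...,1]<60)&(h[...,2]>120)).astype(np.uint8)
for l in cv2.findContours(m,cv2.RETR_EXTERNAL,cv2.CHAIN_APPROX_NONE)[0]:
    if cv2.contourArea(l)>400:
        (u,v),ax,_=cv2.fitEllipse(l);print((round(u),round(v)),np.round(ax),onz(c,(u,v),z).round(1))
E
python3 cap.py w5 100 463 -160
```

```text
9.6 [ 458.8 -158.9  171.4] -1.873 85.40787012102528
expect [281. 218.]
(147, 201) [51. 51.] [504.8 -70.2 100. ]
(277, 215) [72. 72.] [ 466.4 -157.8  100. ]
(301, 26) [33. 82.] [ 579.2 -209.4  100. ]
```

View pics/w5.png

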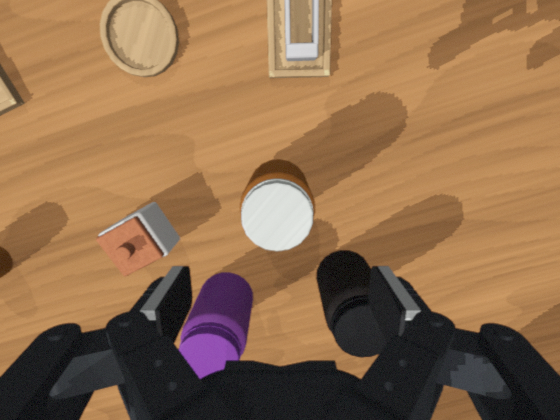

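The large jar's cap is at (277,215), with purple at (215,330), black at (350,310) and the pot at (140,240) all clear of the fingers.

Request:
jog_arm([
  [0.003, -0.001, 0.01],
  [0.003, -0.001, 0.02],
  [0, 0, 0.025],
  [0, 0, 0.025],
  [0, 0, 0.02],
  [0, 0, 0.018],
  [0, 0, 0.011],
  [0, 0, 0],
  [0, 0, 0],
], roll=[0, 0, 0, 0, 0, 0, 0, 0, 0])

```text
t: 10.55
tool_pos: [465.9, -158.9, 42.6]
tool_rot: [-0.0, 0.989, -0.151, -0.0]
ft_force: [0.4, -0.8, 0.2]
width: 85.5
grip_force: 0.0
```

Request:
jog_arm([
  [0, 0, 0],
  [0, 0, 0],
  [0, 0, 0],
  [0, 0, 0],
  [0, 0, 0],
  [0, 0, 0],
], roll=[0, 0, 0, 0, 0, 0], gripper=1, force=50)

```text
t: 11.15
tool_pos: [466.2, -159.0, 44.0]
tool_rot: [0.0, 0.989, -0.151, 0.001]
ft_force: [-0.6, 0.9, 4.9]
width: 60.8
grip_force: 53.4
```

Request:
jog_arm([
  [0, 0, -0.01],
  [0, 0, -0.02],
  [0, 0, -0.03],
  [0, 0, -0.03],
  [0, 0, -0.03],
  [0, 0, 0],
  [0, 0, 0],
], roll=[0, 0, 0, 0, 0, 0, 0])

```text
t: 11.85
tool_pos: [465.6, -159.0, 163.7]
tool_rot: [0.0, 0.989, -0.151, 0.001]
ft_force: [-0.8, 0.3, -3.7]
width: 60.5
grip_force: 55.1
```

Request:
jog_arm([
  [0.003, -0.02, 0],
  [0.003, -0.035, 0],
  [0.003, -0.04, 0],
  [0.003, -0.04, 0],
  [0.003, -0.04, 0],
  [0.003, -0.04, 0],
  [0.003, -0.04, 0],
  [0.003, -0.035, 0],
  [0.003, -0.03, 0],
  [0.003, -0.01, 0],
], roll=[0, 0, 0, 0, 0, 0, 0, 0, 0, 0])

```text
t: 12.85
tool_pos: [591.8, 151.7, 160.9]
tool_rot: [-0.001, 0.989, -0.148, -0.001]
ft_force: [-1.1, 0.4, -2.3]
width: 60.6
grip_force: 55.1
```

Request:
jog_arm([
  [0, 0, 0],
  [0, 0, 0],
], roll=[0, 0])

```text
t: 13.05
tool_pos: [591.6, 145.5, 161.7]
tool_rot: [0.001, 0.989, -0.151, -0.001]
ft_force: [0.5, 0.6, -2.7]
width: 60.6
grip_force: 55.1
```

Run:
```python
from h import *
s=get_state();p=get_image("wrist");cv2.imwrite("pics/w6.png",p["pixels"]);print(s["t"],s["tool_pos"],yaw(s),s["width"])
np.savez("w6.npz",**{k:p[k] for k in("fx","fy","cx","cy","T_tool_cam")},tool_pos=s["tool_pos"],tool_rot=s["tool_rot"])
c=cam(p,s);print(proj(c,(649,239,10)),proj(c,(650,90,10)))
```

```text
13.05 [591.61883895 145.45522454 161.67132664] -1.8740304598309931 60.588744485839854
[171.08576062 169.92796879] [318.71126653 121.01918283]
```

View pics/w6.png

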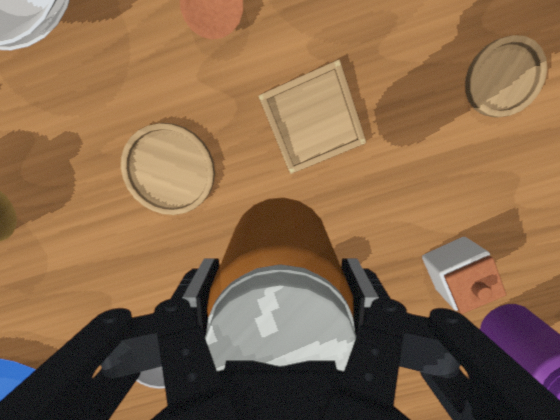

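The large holder is centred at (168,168). The square holder has corners (261,97), (340,63), (366,142) and (293,171). The jar is held upright, with its cap at about (281,342).

Run:
```python
from h import *
w=np.load("w6.npz");c=cam(w,w)
def fit(obj,z,dz=0):
    return np.array([onz(c,q,z) for q in obj])[:,:2]
# rim of large holder: outer edge points left/right/top/bottom
P=fit([(121,165),(215,170),(160,124),(173,214),(133,135),(204,199)],8);print(P.round(),"HL",((P[0]+P[1])/2).round(1),((P[2]+P[3])/2).round(1),((P[4]+P[5])/2).round(1))
S=fit([(261,97),(340,63),(366,142),(293,171)],10);v=(S[1]+S[2]-S[0]-S[3])/2;print("SQ",S.mean(0).round(1),np.hypot(*v),np.arctan2(v[1],v[0]))
print("HS",fit([(508,76)],8),"cap",fit([(281,342)],218))
a=cam(get_image("top"));print(tri((a,c),((186.9,156.7),(168,168.5))).round(1),tri((a,c),((246,156),(315,118))).round(1))
```

```text
[[668. 284.]
 [636. 199.]
 [692. 232.]
 [607. 256.]
 [690. 261.]
 [612. 220.]] HL [651.9 241.6] [649.2 244.2] [651.1 240.4]
SQ [652.  93.] 74.87372971726079 -1.4937196658135692
HS [[636.37014717 -82.83313701]] cap [[593.46591424 145.62680406]]
[649.3 240.    5.6] [653.3  90.7  -3.8]
```

Request:
jog_arm([
  [0.006, -0.02, 0],
  [0.006, -0.028, 0],
  [0.006, -0.028, 0],
  [0.0083, -0.02, 0.01],
  [0, -0.0123, 0.02],
  [0, 0, 0.025],
  [0, 0, 0.02],
  [0, 0, 0.015],
  [0, 0, 0],
  [0, 0, 0],
], roll=[0, 0, 0, 0, 0, 0, 0, 0, 0, 0])

```text
t: 14.15
tool_pos: [649.8, 242.1, 72.8]
tool_rot: [0.0, 0.989, -0.151, -0.0]
ft_force: [-0.3, -0.6, -2.3]
width: 60.6
grip_force: 55.2
```

Request:
jog_arm([
  [0, 0, 0.01],
  [0, 0, 0.008],
  [0, 0, 0.004],
  [0, 0, 0.001],
  [0, 0, 0],
  [0, 0, 0],
], roll=[0, 0, 0, 0, 0, 0])

```text
t: 14.75
tool_pos: [650.0, 242.9, 50.1]
tool_rot: [-0.0, 0.989, -0.151, 0.0]
ft_force: [1.1, -0.7, -2.7]
width: 60.6
grip_force: 55.2
```

Request:
jog_arm([
  [0, 0, 0.0015],
  [0, 0, 0.001],
  [0, 0, 0],
], roll=[0, 0, 0])

```text
t: 15.05
tool_pos: [650.0, 242.9, 48.1]
tool_rot: [-0.0, 0.989, -0.151, 0.0]
ft_force: [-1.3, 0.5, 3.1]
width: 60.7
grip_force: 55.6
```

Request:
jog_arm([
  [0, 0, 0],
  [0, 0, 0],
  [0, 0, 0],
  [0, 0, 0],
  [0, 0, 0],
  [0, 0, -0.02],
  [0, 0, -0.03],
  [0, 0, -0.04],
  [0, 0, -0.04],
  [0, 0, 0],
], roll=[0, 0, 0, 0, 0, 0, 0, 0, 0, 0], gripper=0)

```text
t: 16.05
tool_pos: [652.7, 244.1, 184.1]
tool_rot: [-0.003, 0.989, -0.151, 0.005]
ft_force: [0.7, 0.9, -0.1]
width: 85.6
grip_force: 0.0
```

```bash
python3 cap.py w7 104 650 242
python3 - <<'E'
from h import *
a=get_image("top");b=get_image("side")
im=np.vstack([cv2.resize(a["pixels"][110:260,110:450],(680,300)),cv2.resize(b["pixels"][120:270,90:410],(680,300))[:,:]]);cv2.imwrite("pics/m8.png",im)
E
```

```text
16.05 [652.7 244.1 184.1] -1.873 85.60272038243397
expect [285. 223.]
(265, 354) [20. 60.] [537.6 296.1 104. ]
(541, 294) [43. 67.] [526.9  57.1 104. ]
(283, 223) [68. 69.] [650.2 243.9 104. ]
(440, 6) [17. 75.] [760.  104.8 104. ]
(159, 40) [100. 180.] [796.5 284.  104. ]
```

View pics/w7.png

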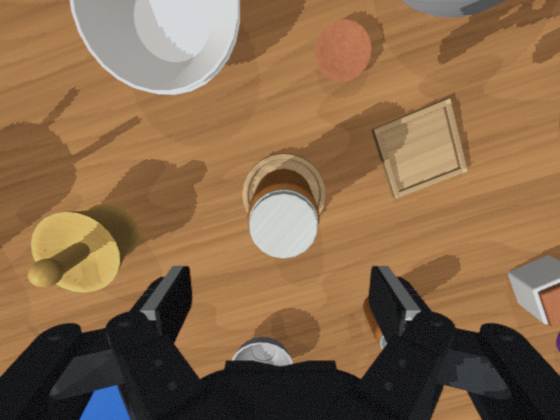

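The large jar stands inside its holder, cap at (283,223). Next is the small jar.

Request:
jog_arm([
  [-0.02, 0.017, 0],
  [-0.024, 0.021, 0],
  [-0.025, 0.021, 0],
  [-0.025, 0.021, 0],
  [-0.025, 0.021, 0.02],
  [-0.0238, 0.0211, 0.02],
  [0, 0, 0],
  [0, 0, 0],
], roll=[0, 0, 0, 0, 0, 0, 0, 0])

```text
t: 17.0
tool_pos: [476.0, 168.2, 136.2]
tool_rot: [0.001, 0.989, -0.151, -0.001]
ft_force: [0.5, 1.3, -0.2]
width: 85.0
grip_force: 0.0
```

```bash
python3 cap.py w9 75 480 170
```

```text
17.0 [476.  168.2 136.2] -1.873 85.02996815619049
expect [277. 224.]
(114, 274) [66. 78.] [478.3 298.9  75. ]
(272, 221) [48. 48.] [482.9 172.6  75. ]
(492, 162) [ 70. 101.] [478.9  19.5  75. ]
(44, 18) [46. 94.] [642.7 261.7  75. ]
```

View pics/w9.png

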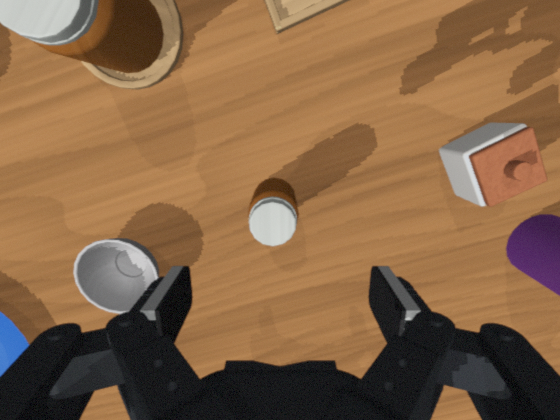

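The small jar's cap is at (272,221) and the bowl at (117,275), clear of the left finger.

Request:
jog_arm([
  [0.0025, -0.003, 0.01],
  [0.0021, -0.0024, 0.02],
  [0, 0, 0.025],
  [0, 0, 0.025],
  [0, 0, 0.02],
  [0, 0, 0.012],
  [0, 0, 0.006],
  [0, 0, 0],
  [0, 0, 0],
], roll=[0, 0, 0, 0, 0, 0, 0, 0, 0])

```text
t: 17.95
tool_pos: [483.7, 172.8, 19.8]
tool_rot: [-0.0, 0.989, -0.151, 0.0]
ft_force: [1.1, -0.2, -0.3]
width: 85.4
grip_force: 0.0
```

Request:
jog_arm([
  [0, 0, 0],
  [0, 0, 0],
  [0, 0, 0],
  [0, 0, 0],
  [0, 0, 0],
  [0, 0, 0],
  [0, 0, 0],
], roll=[0, 0, 0, 0, 0, 0, 0], gripper=1, force=40)

```text
t: 18.65
tool_pos: [483.4, 172.5, 20.0]
tool_rot: [-0.0, 0.989, -0.151, 0.0]
ft_force: [-1.7, 0.4, 5.8]
width: 39.1
grip_force: 39.7
```

Request:
jog_arm([
  [0, 0, -0.01],
  [0, 0, -0.02],
  [0, 0, -0.03],
  [0, 0, -0.03],
  [0, 0, -0.03],
  [0, 0, 0],
  [0, 0, 0],
], roll=[0, 0, 0, 0, 0, 0, 0])

```text
t: 19.35
tool_pos: [483.2, 172.5, 140.0]
tool_rot: [-0.0, 0.989, -0.151, 0.001]
ft_force: [0.6, -0.0, -2.4]
width: 39.0
grip_force: 40.6
```

Request:
jog_arm([
  [0.01, 0.015, 0],
  [0.019, 0.023, 0],
  [0.019, 0.023, 0],
  [0.019, 0.023, 0],
  [0.019, 0.023, 0],
  [0.019, 0.023, 0],
  [0.019, 0.023, 0],
  [0.019, 0.023, 0],
  [0.015, 0.018, 0],
  [0.005, 0.005, 0],
], roll=[0, 0, 0, 0, 0, 0, 0, 0, 0, 0])

```text
t: 20.35
tool_pos: [579.0, -69.4, 137.5]
tool_rot: [0.001, 0.988, -0.152, -0.001]
ft_force: [-0.1, -0.2, -1.9]
width: 39.0
grip_force: 40.6
```

Request:
jog_arm([
  [0, 0, 0],
  [0, 0, 0],
], roll=[0, 0])

```text
t: 20.55
tool_pos: [578.7, -64.4, 138.5]
tool_rot: [-0.0, 0.989, -0.15, -0.001]
ft_force: [-0.4, 0.7, -2.1]
width: 39.0
grip_force: 40.6
```

Run:
```python
from h import *
s=get_state();p=get_image("wrist");cv2.imwrite("pics/w10.png",p["pixels"]);print(s["t"],s["tool_pos"],yaw(s),s["width"])
c=cam(p,s);print(proj(c,(636.5,-84.5,10)))
print([([round(v) for v in d["extent"]],round(d["p"],2),onz(c,((d["extent"][0]+d["extent"][2])/2,(d["extent"][1]+d["extent"][3])/2),7).round(1)) for d in spot_in("holder_small",p)[:3]])
np.savez("w10.npz",**{k:p[k] for k in("fx","fy","cx","cy","T_tool_cam")},tool_pos=s["tool_pos"],tool_rot=s["tool_rot"])
```

```text
20.55 [578.68015173 -64.42684601 138.48163181] -1.8717485410734462 38.95392166350795
[283.41929471 134.70386888]
[([245, 97, 318, 177], 0.69, array([634.7, -82.5,   7. ]))]
```

View pics/w10.png

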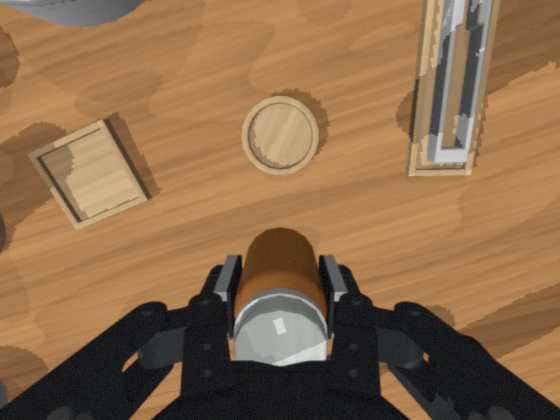

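The small holder's centre is at (280,135) and the held jar's cap at about (280,337).

Request:
jog_arm([
  [0.015, 0.001, 0],
  [0.02, 0, 0],
  [0.0228, 0, 0.01],
  [0, 0, 0.02],
  [0, 0, 0.025],
  [0, 0, 0.025],
  [0, 0, 0.018],
  [0, 0, 0.01],
  [0, 0, 0],
  [0, 0, 0],
], roll=[0, 0, 0, 0, 0, 0, 0, 0, 0, 0])

```text
t: 21.65
tool_pos: [634.8, -83.6, 32.0]
tool_rot: [-0.0, 0.989, -0.15, 0.0]
ft_force: [0.3, 0.1, -1.7]
width: 39.1
grip_force: 40.6
```

Request:
jog_arm([
  [0, 0, 0.003],
  [0, 0, 0.002],
  [0, 0, 0.0015],
  [0, 0, 0],
  [0, 0, 0],
], roll=[0, 0, 0, 0, 0])

```text
t: 22.15
tool_pos: [634.4, -84.2, 24.9]
tool_rot: [-0.0, 0.989, -0.151, 0.0]
ft_force: [0.0, 0.8, -2.5]
width: 38.7
grip_force: 40.6
```

Request:
jog_arm([
  [0, 0, 0.0008],
  [0, 0, 0],
  [0, 0, 0],
], roll=[0, 0, 0])

```text
t: 22.45
tool_pos: [634.5, -84.2, 24.1]
tool_rot: [-0.0, 0.989, -0.151, 0.0]
ft_force: [0.3, 0.8, -0.9]
width: 38.9
grip_force: 40.7
```

Near contact; release and rise.

Request:
jog_arm([
  [0, 0, 0],
  [0, 0, 0],
  [0, 0, 0],
  [0, 0, 0],
  [0, 0, 0],
  [0, 0, -0.02],
  [0, 0, -0.03],
  [0, 0, -0.04],
  [0, 0, -0.04],
  [0, 0, 0],
], roll=[0, 0, 0, 0, 0, 0, 0, 0, 0, 0], gripper=0)

```text
t: 23.45
tool_pos: [637.6, -84.4, 160.2]
tool_rot: [-0.0, 0.989, -0.151, 0.005]
ft_force: [0.2, 0.0, -0.8]
width: 85.6
grip_force: 0.0
```

```bash
python3 cap.py w11 79 635.5 -83.5
python3 - <<'E'
from h import *
# pot orientation/centre: fit box model corners using top + side + wrist silhouettes -> lid colour centroid
s=get_state();p=get_image("wrist")
for q,c in((get_image("top"),None),(get_image("side"),None),(p,s)):
    c=cam(q,s);h=cv2.cvtColor(q["pixels"],cv2.COLOR_BGR2HSV);u,v=proj(c,(459,-11,48)).astype(int)
    m=((h[...,0]<9)&(h[...,1]>120)&(h[...,2]>60)).astype(np.uint8);n=np.zeros_like(m);r=35;n[max(0,v-r):v+r,max(0,u-r):u+r]=m[max(0,v-r):v+r,max(0,u-r):u+r]
    ys,xs=np.nonzero(n)
    if len(xs)<20: print("none",(u,v));continue
    B=cv2.boxPoints(cv2.minAreaRect(np.c_[xs,ys].astype(np.float32)))
    W=np.array([onz(c,b,50) for b in B])[:,:2];e=W[1]-W[0];print(len(xs),W.round().tolist(),W.mean(0).round(1),onz(c,(xs.mean(),ys.mean()),51).round(1),np.hypot(*e),np.arctan2(e[1],e[0]).round(3))
E
```

```text
23.45 [637.6 -84.4 160.2] -1.873 85.64235100009022
expect [281. 223.]
(281, 225) [43. 44.] [634.4 -83.2  79. ]
(432, 154) [ 43. 141.] [ 653.5 -204.3   79. ]
(433, 6) [ 16. 110.] [ 746.7 -220.4   79. ]
(74, 49) [119. 183.] [793.6  11.5  79. ]
none (np.int64(285), np.int64(231))
none (np.int64(294), np.int64(206))
none (np.int64(264), np.int64(384))
```

Request:
jog_arm([
  [-0.03, -0.003, 0],
  [-0.032, -0.003, 0],
  [-0.032, -0.003, 0],
  [-0.032, -0.003, 0],
  [-0.032, -0.003, 0],
  [-0.032, -0.002, 0],
  [0, 0, 0],
  [0, 0, 0],
  [0, 0, 0],
  [0, 0, 0],
], roll=[0, 0, 0, 0, 0, 0, -0.12, -0.12, -0.12, -0.11])

```text
t: 24.65
tool_pos: [457.1, -11.4, 152.8]
tool_rot: [-0.0, 0.996, 0.086, -0.001]
ft_force: [-0.1, 0.1, 0.4]
width: 85.2
grip_force: 0.0
```

Request:
jog_arm([
  [0, 0, 0],
  [0, 0, 0],
], roll=[0, 0])

```text
t: 24.85
tool_pos: [457.5, -11.5, 153.2]
tool_rot: [-0.0, 0.997, 0.082, -0.001]
ft_force: [-0.7, -0.2, -0.8]
width: 85.6
grip_force: 0.0
```

```bash
python3 cap.py w12 50 459 -11
python3 - <<'E'
from h import *
s=get_state();p=get_image("wrist");np.savez("w12.npz",**{k:p[k] for k in("fx","fy","cx","cy","T_tool_cam")},tool_pos=s["tool_pos"],tool_rot=s["tool_rot"])
E
```

```text
24.85 [457.5 -11.5 153.2] -1.406 85.55204410983579
expect [281. 209.]
(279, 203) [61. 76.] [464.4  -8.5  50. ]
(542, 82) [39. 91.] [ 588.9 -187.6   50. ]
```

View pics/w12.png

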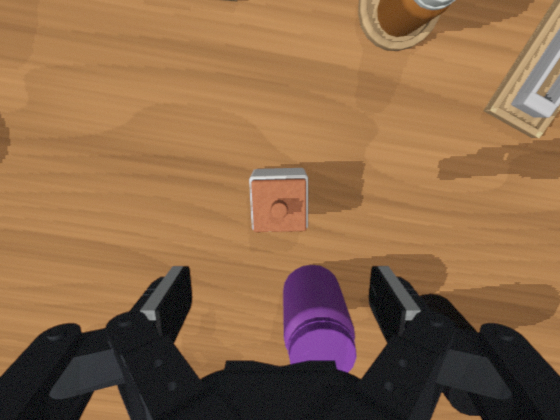

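The pot's lid has corners (251,180), (306,178), (308,230) and (254,233), turned about 0.045 rad from the tool. Purple at (318,315) is about 80 mm behind the fingers.

Run:
```python
from h import *
w=np.load("w12.npz");c=cam(w,w)
S=np.array([onz(c,q,50) for q in((251,180),(306,178),(308,230),(254,233))])[:,:2];print(S.mean(0))
e=(S[1]+S[2]-S[0]-S[3])/2;f=(S[0]+S[1]-S[2]-S[3])/2;print(np.hypot(*e),np.hypot(*f),np.arctan2(e[1],e[0]),np.arctan2(f[1],f[0]))
s=get_state();d=S.mean(0)-s["tool_pos"][:2];a=yaw(s);y=np.array([np.cos(a),np.sin(a)]);x=np.array([-y[1],y[0]]);print(s["tool_pos"],d@x,d@y)
```

```text
[461.94711838  -9.80115802]
46.018837995741 46.13249201543293 -1.3588118943122471 0.20892057076091944
[457.68226717 -11.43574904 153.48564354] 4.475603326470347 -0.9109437250677824
```

Request:
jog_arm([
  [0.002, -0.0005, 0.01],
  [0.002, -0.0004, 0.025],
  [0, 0, 0.03],
  [0, 0, 0.03],
  [0, 0, 0.02],
  [0, 0, 0.015],
  [0, 0, 0.009],
  [0, 0, 0.002],
  [0, 0, 0],
  [0, 0, 0],
], roll=[-0.046, 0, 0, 0, 0, 0, 0, 0, 0, 0])

```text
t: 25.95
tool_pos: [462.2, -9.7, 13.5]
tool_rot: [0.0, 0.994, 0.107, 0.001]
ft_force: [0.3, 0.5, -0.5]
width: 85.4
grip_force: 0.0
```

Request:
jog_arm([
  [0, 0, 0],
  [0, 0, 0],
  [0, 0, 0],
  [0, 0, 0],
  [0, 0, 0],
  [0, 0, 0],
  [0, 0, 0],
], roll=[0, 0, 0, 0, 0, 0, 0], gripper=1, force=40)

```text
t: 26.65
tool_pos: [462.1, -9.8, 13.7]
tool_rot: [0.0, 0.994, 0.107, 0.001]
ft_force: [-2.1, 0.1, 6.6]
width: 49.7
grip_force: 40.8
```

Request:
jog_arm([
  [0, 0, -0.01],
  [0, 0, -0.02],
  [0, 0, -0.03],
  [0, 0, -0.03],
  [0, 0, -0.03],
  [0, 0, 0],
  [0, 0, 0],
], roll=[0, 0, 0, 0, 0, 0, 0])

```text
t: 27.35
tool_pos: [461.8, -9.9, 133.6]
tool_rot: [0.0, 0.994, 0.107, 0.001]
ft_force: [0.5, 0.2, -3.0]
width: 49.4
grip_force: 42.5
```

Request:
jog_arm([
  [0.015, -0.006, 0],
  [0.022, -0.0085, 0],
  [0.023, -0.0085, 0],
  [0.023, -0.009, 0],
  [0.023, -0.009, 0],
  [0.023, -0.009, 0],
  [0.017, -0.006, 0],
  [0.009, -0.003, 0],
  [0, 0, 0],
  [0, 0, 0],
], roll=[0, 0, 0, 0, 0, 0, 0, 0, 0.137, 0])

```text
t: 28.35
tool_pos: [599.7, 80.5, 131.6]
tool_rot: [0.0, 0.999, 0.037, -0.001]
ft_force: [0.4, -0.3, -2.6]
width: 49.3
grip_force: 42.4
```

Request:
jog_arm([
  [0, 0, 0],
  [0, 0, 0],
], roll=[0, 0])

```text
t: 28.55
tool_pos: [600.2, 80.4, 132.7]
tool_rot: [0.0, 0.999, 0.04, -0.0]
ft_force: [0.1, -0.6, -2.8]
width: 49.5
grip_force: 42.4
```

```bash
python3 cap.py w13 10 652.3 92
python3 - <<'E'
from h import *
s=get_state();p=get_image("wrist");np.savez("w13.npz",**{k:p[k] for k in("fx","fy","cx","cy","T_tool_cam")},tool_pos=s["tool_pos"],tool_rot=s["tool_rot"])
E
```

```text
28.55 [600.2  80.4 132.7] -1.492 49.50295135477443
expect [272. 146.]
(20, 335) [50. 70.] [438.4 340.5  10. ]
(280, 240) [ 42. 147.] [566.   77.9  10. ]
(520, 204) [49. 61.] [ 618.3 -136.6   10. ]
(21, 148) [58. 94.] [633.4 306.7  10. ]
```

View pics/w13.png

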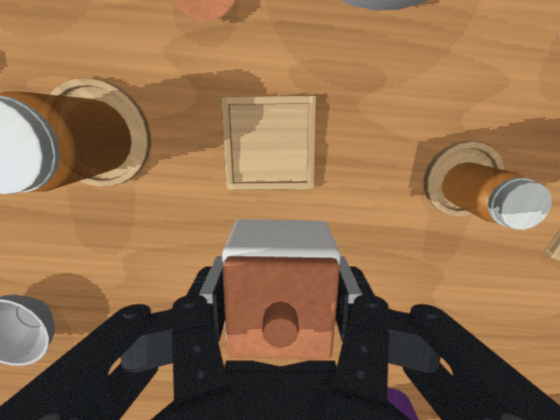

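The square holder has corners (222,97), (315,95), (314,188) and (228,190). The pot is held square to it, lid corners (225,259), (338,258), (332,360) and (227,360).

Run:
```python
from h import *
w=np.load("w13.npz");c=cam(w,w);s=get_state();a=yaw(s);y=np.array([np.cos(a),np.sin(a)]);x=np.array([-y[1],y[0]])
r=[]
for Q,z in(([(222,97),(315,95),(314,188),(228,190)],10),([(225,259),(338,258),(332,360),(227,360)],169)):
    S=np.array([onz(c,q,z) for q in Q])[:,:2];e=(S[1]+S[2]-S[0]-S[3])/2;r.append(S.mean(0));print(S.mean(0),np.hypot(*e),np.arctan2(e[1],e[0]),(S.mean(0)-s["tool_pos"][:2])@np.c_[x,y])
d=r[0]-r[1];print(d@x,d@y)
```

```text
[653.21934862  94.02275736] 76.60788100403018 -1.471302356377279 [53.60074215 -9.41050231]
[599.89682699  81.00884389] 44.73124107139685 -1.4889998170523469 [-0.57409496 -0.59345739]
54.17483710577739 -8.817044926396303
```

Request:
jog_arm([
  [0.012, -0.002, 0],
  [0.018, -0.003, 0],
  [0.016, -0.002, 0.008],
  [0.0075, -0.0012, 0.02],
  [0, 0, 0.025],
  [0, 0, 0.025],
  [0, 0, 0.018],
  [0, 0, 0.01],
  [0, 0, 0],
  [0, 0, 0],
], roll=[0, 0, 0, 0, 0, 0, 0, 0, 0, 0])

```text
t: 29.65
tool_pos: [653.9, 93.1, 27.7]
tool_rot: [-0.0, 0.999, 0.038, 0.0]
ft_force: [1.0, 0.1, -1.4]
width: 49.5
grip_force: 42.4
```

Request:
jog_arm([
  [0, 0, 0.002],
  [0, 0, 0.001],
  [0, 0, 0],
  [0, 0, 0],
], roll=[0, 0, 0, 0])

```text
t: 30.05
tool_pos: [653.6, 93.1, 24.4]
tool_rot: [-0.0, 0.999, 0.038, 0.0]
ft_force: [-0.9, -0.1, -1.4]
width: 49.3
grip_force: 42.4
```

Request:
jog_arm([
  [0, 0, 0.003],
  [0, 0, 0.002],
  [0, 0, 0.0015],
  [0, 0, 0],
  [0, 0, 0],
], roll=[0, 0, 0, 0, 0])

```text
t: 30.55
tool_pos: [653.3, 93.0, 17.8]
tool_rot: [0.0, 0.999, 0.038, -0.0]
ft_force: [-2.8, -1.2, 3.8]
width: 49.3
grip_force: 43.0
```

On the floor; release and rise.

Request:
jog_arm([
  [0, 0, 0],
  [0, 0, 0],
  [0, 0, 0],
  [0, 0, 0],
  [0, 0, 0],
  [0, 0, -0.02],
  [0, 0, -0.03],
  [0, 0, -0.04],
  [0, 0, -0.04],
  [0, 0, 0],
], roll=[0, 0, 0, 0, 0, 0, 0, 0, 0, 0], gripper=0)

```text
t: 31.55
tool_pos: [656.7, 93.9, 153.8]
tool_rot: [-0.001, 0.999, 0.038, 0.005]
ft_force: [1.1, 0.1, -0.8]
width: 85.3
grip_force: 0.0
```

Request:
jog_arm([
  [-0.03, 0, -0.02],
  [-0.03, 0, -0.02],
  [-0.03, 0, -0.02],
  [-0.03, 0, 0],
  [0, 0, 0],
  [0, 0, 0],
], roll=[0, 0, 0, 0, 0, 0])

```text
t: 32.15
tool_pos: [533.8, 83.8, 207.8]
tool_rot: [0.0, 0.999, 0.038, 0.0]
ft_force: [0.1, 0.2, 1.2]
width: 85.1
grip_force: 0.0
```

Run:
```python
from h import *
s=get_state();print(s["tool_pos"],s["width"])
w=get_image("wrist");b=get_image("side")
im=np.vstack([cv2.resize(w["pixels"][0:300],(560,300)),cv2.resize(b["pixels"][120:270,90:370],(560,300),interpolation=cv2.INTER_CUBIC)]);cv2.imwrite("pics/fin.png",im)
```

```text
[533.84560162  83.77105285 207.77695952] 85.14839009457864
```

View pics/fin.png

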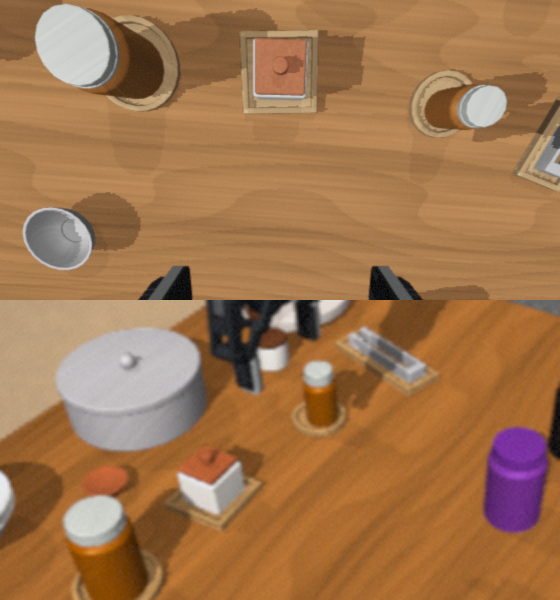

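All four things stand in their holders: the pot at (280,68), the small jar at (465,105), the large jar at (90,60), and the tongs at (385,355) in the lower (side) view. The bowl has not moved.

```bash
python3 -c "
from rig import *
print(finish_job())"
```

```text
the job is handed in; nothing more can be done
None
```

The two amber jars, the pot and the tongs are in their holders, upright or flat and released; the steel bowl was not touched, and the job was handed in at about 32 s with no verdict returned.

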